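Stack the manicure trays

ROBOT

A 6-joint arm with a two-finger parallel gripper is mounted at the origin on the work surface. World frame = base frame: x ahead of the robot, y to its left, z up, the work surface at z = 0. Lengths are in m, angles in rad, forces in N, time in s.
With the tool pointing down it reaches from about 0.2 to 0.875 m from the base axis. Payload 3.4 kg.
Tool frame: the origin (TCP) lies between the finger pads; the fingertips stand 25 mm ahead of it and the grasp point (between the pads) lies 6 mm ahead of it (r.nose_length is the z of the fingertips in the tool frame, in m); z points along the fingers, x is the direction in which the jaws open and shut, and the axes are right-handed (so a half turn about z gives the same grasp; the last joint's range is limited). The gripper opens to 94 mm and grips with 3 to 60 N. Pads are 16 mm wide; open, the fingers measure 119 mm over their backs; the gripper's body (75 mm by 177 mm) begins 78 mm behind the grasp point.
Start: joints at [-1.407, 0.276, 1.505, -0, 1.361, -0.121], TCP at [0.162, -0.552, 0.23] pointing down, gripper open.
Joint ranges: [-2.89, 2.89], [-0.75, 2.08], [0.22, 2.7], [-1.18, 4.32], [0.11, 2.71], [-2.7, 2.7]. Speed limits (rad/s): [2.57, 2.57, 3.14, 3.14, 3.14, 3.14].

INTERFACE

Orientations are given as a unit quaternion [w, x, y, z].
In Python, from plant import r, gripper_to, inverse_kinematics, vision, models, telemetry gives the robot as it stands. Calls block until the motion is done:
- r.move_to(position, orientation): joint-space move of the TCP to a pose.
- r.move_l(position, rot=None, vel=0.15, guard=None): straight line of the TCP; rot=None keeps the orientation; vel is the mean speed in m/s. With guard (N) it stops when the force on the tool has changed by that much, and returns True; else False.
- r.movej(angles): joint-space move.
- gripper_to(opening, f_grip=None): finger opening in m; f_grip is the grip in N (None keeps the last); returns when the fingers have stopped.
- r.hold(seconds).
- inverse_kinematics(position, orientation): joint angles nearest the present ones, or None.
- vision.snapshot(name): name is "scene" or "top"; returns the picture (384x512x3 uint8, red, green, blue); there is no depth.
- vision.get_calibration(name): a dict with "fx", "fy", "cx", "cy" (pixels), "D" ([k1, k2, p1, p2, k3] as OpenCV has them; the pictures are not rectified), "position" and "orientation" of the camera in the world. Camera axes: x right, y down, z forward; pixel columns grow to the right and rows downward; lengths in m; the calibration is good to about 2 mm. A picture is of the moment at which its call begins. get_calibration takes no time and is no camera call.
A pose or a line that the arm cannot do raises r.PlanningError and nothing moves.
- r.sign_off(): hands the job in, once; it reports no verdict.
Trained networks look in the newest picture that a camera, given by its name, has taken for a name from the list of things; names that differ only in an ending like _2 or _b are one class to them, and where a whole thing is asked for, a point or a joint stands for the part that bears it (a point fixed in the world has none). Each returns a list of dicts, best first, with "score" (0 to 1); they miss things now and then, are a little off and sometimes report something else, mostly with a low value. They report only what shows in the picture. A call takes as long as a camera call. They do not tell look-alikes from the thing itself.
- models.boxes_of(thing, camera): "at" ([x, y, z] in m, in world coordinates, good to about 4 mm: the middle of the surface that is visible of it).
- models.regions_of(thing, camera): "pixels" (384x512 bool, what is visible of it).
- models.mark_of(thing, camera): "at" ([x, y, z] in m, in world coordinates, good to about 4 mm: a listed point, or the origin of a listed thing).
Readings, each from a call of its own:
- telemetry.current_t(): time.
- telemetry.current_joints(): joint angles.
- telemetry.current_dq(): joint speeds.
- telemetry.current_joint_efforts(): joint torques, N m.
- telemetry.current_ee_pos(): TCP position.
- telemetry.current_tool_rot(): TCP orientation.
- telemetry.current_wrist_force(): force on the tool from outside, world axes, zero at the start.
- telemetry.current_torque(): the same for the moment, N m.
- telemetry.current_opening(): finger opening in m.
Only numpy, scipy, OpenCV 4.12 (cv2) and the standard library are available. Lean on these libraries where they do the work, as an engineer would, in place of code of your own. Each camera call takes 0.05 s, during which the arm holds its last target. There are 200 camera calls.

TASK

Tidy the manicure table: first take the nail buffer that lies across the steel tray and put it in the open yellow caddy, then stack the teal tray on the steel tray and after that the coral tray on the teal one, long side over long side (either way round), each fully seated between the four corner ears of the tray below. Lower the trays into place rather than dropping them, keep the steel tray where it stands, leave everything else alone, and let go at the end.

Things in the scene. Friction and masses are not known exactly. Their poses are not given: they have to be found in the camera images.
- base_tray: Stainless-steel tray, 140 (x) by 90 (y) mm, 50 mm high to the rim; walls and floor 4 mm. Origin: centre of the underside; x along the long side, z out of the open top. With its corner ears 160 by 110 mm, 64 mm high. About 0.8 kg, black grip, loose and level on the table. The buffer lies across it, a clipper lies in one well.
- teal_tray: Teal plastic tray, 140 (x) by 90 (y) mm, 50 mm high to the rim; walls and floor 4 mm. Origin: centre of the underside; x along the long side, z out of the open top. With its corner ears 160 by 110 mm, 64 mm high. About 0.22 kg. Starts on one bay of the rack, tilted 30 degrees, its x axis pointing up the slope away from the robot, its lower end against the rack's 18 mm lip.
- coral_tray: Coral-red plastic tray, 140 (x) by 90 (y) mm, 50 mm high to the rim; walls and floor 4 mm. Origin: centre of the underside; x along the long side, z out of the open top. With its corner ears 160 by 110 mm, 64 mm high. About 0.22 kg. Starts on one bay of the rack, tilted 30 degrees, its x axis pointing up the slope away from the robot, its lower end against the rack's 18 mm lip.
- teal_grip (a point): Top middle of the white upright grip blade across the middle of the teal tray, 47 mm above its underside. The blade is 14 mm thick (tray x), 60 mm long (tray y) and 28 mm tall; on either side of it an open well 59 mm long (x), 82 mm wide and 46 mm deep gives room for fingers.
- coral_grip (a point): Top middle of the white upright grip blade across the middle of the coral tray, 47 mm above its underside. The blade is 14 mm thick (tray x), 60 mm long (tray y) and 28 mm tall; on either side of it an open well 59 mm long (x), 82 mm wide and 46 mm deep gives room for fingers.
- base_seat (a point): Centre of the steel tray's rim plane, 50 mm above its underside: where the underside centre of the next tray belongs, axes parallel, either way round. At each rim corner two ears 18 mm long rise 14 mm above the rim, upright for 6 mm, then flared outwards; the next tray sits between them on the rim with 2 mm play a side.
- teal_seat (a point): Centre of the teal tray's rim plane, 50 mm above its underside: where the underside centre of the next tray belongs, axes parallel, either way round. At each rim corner two ears 18 mm long rise 14 mm above the rim, upright for 6 mm, then flared outwards; the next tray sits between them on the rim with 2 mm play a side.
- buffer: White block with purple top and bottom faces, 32 (x) by 120 (y) by 28 (z) mm, 40 g, origin at the centre of its underside. It starts lying level across the steel tray's long rims, beside the grip blade, and keeps any tray from being stacked there.
- caddy: Empty, shallow, open yellow box fixed to the table, 150 (x) by 96 (y) mm outside, 25 mm high, walls and floor 4 mm thick; origin at the centre of its underside.
- rack: White drying rack fixed to the table, 143 mm deep (x), 244 mm wide (y), with a face that slopes 30 degrees, low towards its own -x (the robot) and about 96 mm high at the back; origin at the centre of its foot. It holds the two plastic trays side by side, their middles 60 mm either side of its own middle.
- cushion_block: White client's hand rest with a cream cushion, fixed; 200 (x) by 105 (y) mm, 109 mm high, origin at the centre of its foot. An obstacle.
- clipper: Nail clipper, 14 by 68 mm, 11 mm high, black and steel, lying in one well of the steel tray, 39 mm or more below the rim; it may stay there under the stack. Bystander; origin at the centre of its underside.
- polish_red: Red nail-polish bottle with black cap, 34 mm across, 74 mm high. Bystander; origin at the centre of its underside.
- polish_green: Green nail-polish bottle with black cap, 34 mm across, 74 mm high. Bystander; origin at the centre of its underside.
- remover: Blue remover bottle, 52 mm across, 130 mm high. Bystander; origin at the centre of its underside.
- gel_jar: Amber gel jar with white cap, 44 mm across, 42 mm high. Bystander; origin at the centre of its underside.
- nippers: Steel cuticle nippers lying flat, 115 mm long along x, 11 mm high. Bystander; origin at the centre of its underside.
- nail_file: Grey nail file, 150 (x) by 22 by 6 mm, lying flat. Bystander; origin at the centre of its underside.
- brush_cup: White ceramic cup, 70 mm across, 90 mm high. Bystander; origin at the centre of its underside.
There are look-alikes about, which are no part of the job. Of the things that look like the teal_tray, the largest one is meant.

How it is judged:
On the way, in this order (a step that is already met when the one before it is completed fails the run):
1. the buffer lies released in the caddy (x of buffer in the frame of caddy between -0.07 and 0.07 m and y of buffer in the frame of caddy between -0.045 and 0.045 m and z of buffer in the frame of caddy between -0.01 and 0.04 m and contact force between the fingers and buffer below 0.2 N and linear speed of buffer below 0.03 m/s), for 0.2 s.
2. the teal tray is seated on the steel tray and released (x of teal_tray in the frame of base_tray between -0.004 and 0.004 m and y of teal_tray in the frame of base_tray between -0.004 and 0.004 m and z of teal_tray in the frame of base_tray between 0.047 and 0.053 m and angle between the x axis of teal_tray and the x axis of base_tray, either way round below 0.07 rad and angle between the z axis of teal_tray and the z axis of base_tray, either way round below 0.05 rad and angle between teal_tray's own z axis and vertical below 0.06 rad and linear speed of teal_tray below 0.02 m/s and contact force between the fingers and teal_tray below 0.2 N), for 0.2 s.
3. the coral tray is seated on the teal tray and released (x of coral_tray in the frame of teal_tray between -0.004 and 0.004 m and y of coral_tray in the frame of teal_tray between -0.004 and 0.004 m and z of coral_tray in the frame of teal_tray between 0.047 and 0.053 m and angle between the x axis of coral_tray and the x axis of teal_tray, either way round below 0.07 rad and angle between the z axis of coral_tray and the z axis of teal_tray, either way round below 0.05 rad and angle between coral_tray's own z axis and vertical below 0.06 rad and linear speed of coral_tray below 0.02 m/s and contact force between the fingers and coral_tray below 0.2 N), for 0.2 s.
At the end, for the whole second after the job is handed in: The buffer lies in the caddy; the teal tray sits on the steel one and the coral tray on the teal one, each level, within 4 mm of centred, 50 mm (within 3 mm) above the tray below and within 4 degrees of parallel to it, at rest and released; the steel tray is within 25 mm of where it started (all of step 1 and all of step 2 and all of step 3 and distance of base_tray from where it was at the start of the episode below 0.025 m and angle between base_tray's own z axis and vertical below 0.05 rad); the robot touches nothing.
It fails at once if the teal tray is dropped (falls faster than 0.5 m/s, a drop of over about 13 mm, with no finger on it) (contact force between the fingers and teal_tray below 0.05 N and linear speed of teal_tray above 0.5 m/s).
It fails at once if the coral tray is dropped (falls faster than 0.5 m/s, a drop of over about 13 mm, with no finger on it) (contact force between the fingers and coral_tray below 0.05 N and linear speed of coral_tray above 0.5 m/s).
It fails at once if the steel tray is pushed more than 25 mm away (distance of base_tray from where it was at the start of the episode above 0.025 m).
It fails at once if a bystander (clipper, polish, remover, jar, nippers, file or cup) is moved more than 30 mm (distance of any of clipper, polish_red, polish_green, remover, gel_jar, nippers, nail_file, brush_cup from where it was at the start of the episode above 0.03 m).
It also fails if it takes over 72 s, if anything falls off the work surface, if the arm or the gripper's body presses on something with over 40 N, if the wrist force passes 120 N, or if a joint passes its speed limit or range.

## Working session

There is one attempt and no reset: what is moved stays moved. The work goes in short steps, each a Python script; the robot and the scene stay as the last script left them, time stands still between calls to the robot, and variables do not carry over. Pictures are saved under pics/ and viewed, about 8 in all and at most 12, crops included, and the job is handed in when it is done.

```bash
ls; mkdir -p pics; python3 - <<'E'
from plant import r, vision, models, telemetry
import cv2, numpy as np
for n in ("scene","top"):
    im=vision.snapshot(n); cv2.imwrite(f"pics/{n}0.png",cv2.resize(im[:,:,::-1],(768,576),interpolation=cv2.INTER_CUBIC))
    c=vision.get_calibration(n); print(n,{k:np.round(v,4).tolist() for k,v in c.items()})
    for t in "base_tray teal_tray coral_tray teal_grip coral_grip base_seat buffer caddy rack cushion_block".split():
        print(t,[(round(d["score"],2),np.round(d["at"],3).tolist()) for d in models.mark_of(t,n)][:4])
print(telemetry.current_t(), r.nose_length)
E
```

```text
pics
scene {'fx': 468.5262, 'fy': 468.5262, 'cx': 247.5127, 'cy': 190.4322, 'D': [-0.1069, 0.0, 0.0, 0.0, 0.0], 'position': [1.3066, -0.705, 1.3734], 'orientation': [-0.3073, 0.857, 0.3922, -0.1314]}
base_tray [(0.85, [0.576, 0.25, 0.002])]
teal_tray [(0.88, [0.569, -0.316, 0.048]), (0.84, [0.394, -0.434, -0.001]), (0.77, [0.675, -0.484, -0.002]), (0.63, [0.389, 0.128, -0.002])]
coral_tray [(0.67, [0.564, -0.194, 0.056]), (0.23, [0.568, -0.316, 0.048])]
teal_grip [(0.94, [0.549, -0.314, 0.094]), (0.78, [0.672, -0.483, 0.032]), (0.58, [0.396, -0.431, 0.032]), (0.51, [0.765, 0.118, 0.001])]
coral_grip [(0.81, [0.539, -0.196, 0.095]), (0.5, [0.766, 0.118, -0.002])]
base_seat [(0.63, [0.577, 0.249, 0.051])]
buffer [(0.6, [0.602, 0.244, 0.051])]
caddy [(0.82, [0.495, -0.004, -0.0])]
rack []
cushion_block [(0.89, [0.734, 0.005, -0.001])]
top {'fx': 420.5713, 'fy': 420.5713, 'cx': 265.7459, 'cy': 195.058, 'D': [-0.0054, 0.0, 0.0, 0.0, 0.0], 'position': [0.3341, 0.0006, 1.3554], 'orientation': [-0.052, 0.7057, -0.7046, 0.0535]}
base_tray [(0.75, [0.576, 0.248, -0.0]), (0.48, [0.568, -0.2, 0.057])]
teal_tray [(0.72, [0.569, -0.315, 0.056]), (0.66, [0.675, -0.485, -0.0]), (0.65, [0.394, -0.432, -0.001])]
coral_tray [(0.89, [0.568, -0.197, 0.054])]
teal_grip [(0.92, [0.546, -0.316, 0.089]), (0.72, [0.677, -0.485, 0.033]), (0.69, [0.393, -0.433, 0.035])]
coral_grip [(0.56, [0.54, -0.2, 0.094]), (0.43, [0.57, -0.314, 0.054])]
base_seat [(0.73, [0.578, 0.245, 0.048]), (0.34, [0.341, -0.292, -0.004])]
buffer [(0.97, [0.601, 0.241, 0.046]), (0.44, [0.764, 0.113, 0.002])]
caddy [(0.74, [0.494, -0.008, 0.002])]
rack [(0.77, [0.572, -0.26, -0.002])]
cushion_block [(0.84, [0.732, 0.004, -0.002])]
1.1 0.025
```

View pics/scene0.png

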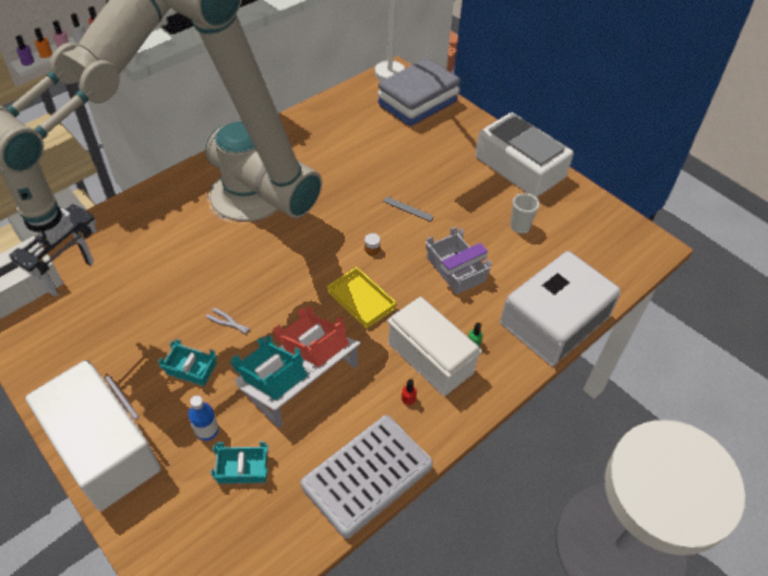

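View pics/top0.png

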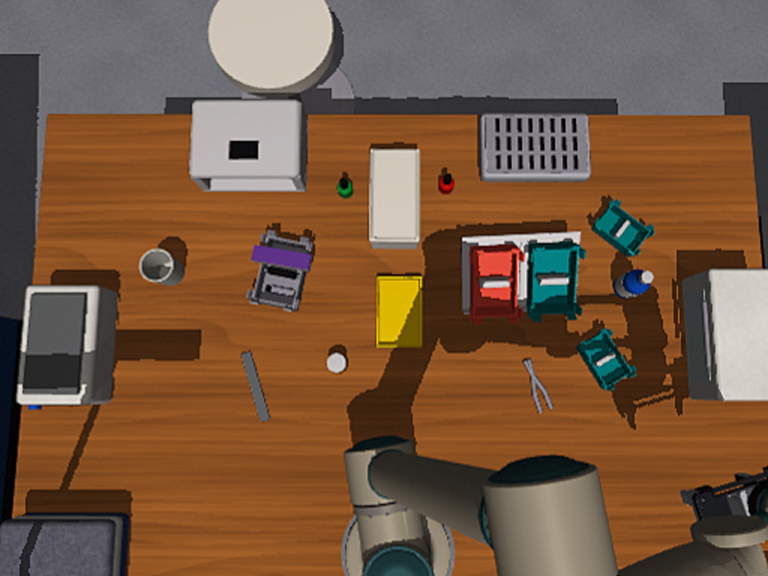

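The scene view shows teal (405,365) and coral (470,335) trays, zoomed 1.5×, on the rack. The two smaller teal look-alikes are at (187,362) and (242,465), the steel tray with the buffer is at (458,258), and the yellow caddy is at (362,297). The top view agrees: the teal tray on the rack is the largest, and all target regions are clear.

Next I'll fit model silhouettes to the masks in both views for accurate poses.

```bash
cat > h.py <<'E'
from plant import r, gripper_to, inverse_kinematics, vision, models, telemetry
import numpy as np, cv2
from scipy.optimize import minimize
from scipy.spatial.transform import Rotation as R
CAM={}
def proj(n,P):
    c=CAM.setdefault(n,vision.get_calibration(n)); w,x,y,z=c["orientation"]
    Rc=R.from_quat([x,y,z,w]).as_matrix().T
    K=np.array([[c["fx"],0,c["cx"]],[0,c["fy"],c["cy"]],[0,0,1.]])
    return cv2.projectPoints(np.asarray(P,float),cv2.Rodrigues(Rc)[0],-Rc@np.array(c["position"]),K,np.array(c["D"]))[0][:,0]
def box(a,b,z0,z1): return np.array([[i*a/2,j*b/2,z] for i in(-1,1) for j in(-1,1) for z in(z0,z1)])
TRAY=np.array([[i*70,j*45,0] for i in(-1,1) for j in(-1,1)]+[p for i in(-1,1) for j in(-1,1) for p in
   ((i*80,j*27,64),(i*80,j*45,64),(i*52,j*55,64),(i*70,j*55,64))])/1000.
BUF=box(.032,.120,0,.028); CAD=box(.15,.096,0,.025)
def region(thing,n,near):
    """region whose centroid is nearest the projected point"""
    t=proj(n,[near])[0]; best=None
    for d in models.regions_of(thing,n):
        m=d["pixels"]
        if m.sum()<30: continue
        e=np.linalg.norm(np.argwhere(m).mean(0)[::-1]-t)
        if best is None or e<best[0]: best=(e,m,d["score"])
    if best is None or best[0]>25: return None
    m=best[1].astype(np.uint8); k,l,s,_=cv2.connectedComponentsWithStats(m)
    return (l==1+np.argmax(s[1:,4])).astype(np.uint8)
S=8
def canvas(pts,o):
    h=cv2.convexHull(((pts-o+.5)*S).astype(np.float32)); c=np.zeros((110*S,110*S),np.uint8)
    return cv2.fillConvexPoly(c,np.round(h).astype(np.int32),1)
def T(p,yaw,tilt=0): return R.from_euler("ZY",[yaw,-tilt]),np.array(p)
def fit(model,masks,p0,yaw0,tilt=0,free_z=False):
    """hull-overlap fit of x,y,(z),yaw to {cam:mask}"""
    tg={}
    for n,m in masks.items():
        if m is None: continue
        o=proj(n,[p0])[0]-55
        big=cv2.warpAffine(m,np.array([[S,0,S*(.5-o[0])-.0],[0,S,S*(.5-o[1])]]),(110*S,110*S),flags=cv2.INTER_NEAREST)
        c,_=cv2.findContours(big,cv2.RETR_EXTERNAL,cv2.CHAIN_APPROX_NONE)
        t=np.zeros_like(big); cv2.fillConvexPoly(t,cv2.convexHull(np.vstack(c)),1); tg[n]=(o,t)
    def cost(v):
        rt,p=T(np.array(p0)+[v[0]/100,v[1]/100,v[3]/100 if free_z else 0],yaw0+v[2]/10,tilt)
        P=rt.apply(model)+p
        return sum(1-(lambda a:(a&t).sum()/(a|t).sum())(canvas(proj(n,P),o)) for n,(o,t) in tg.items())/len(tg)
    d=4 if free_z else 3
    s=minimize(cost,np.zeros(d),method="Nelder-Mead",options=dict(initial_simplex=np.vstack([np.zeros(d),np.eye(d)]),xatol=.01,fatol=1e-4,maxiter=300))
    v=s.x; return np.array(p0)+[v[0]/100,v[1]/100,v[3]/100 if free_z else 0],yaw0+v[2]/10,s.fun
def look(): return {n:vision.snapshot(n) for n in("scene","top")}
def masks(thing,near): return {n:region(thing,n,near) for n in("scene","top")}
def show(n,im,P,f,col=(0,255,0)):
    a=im.copy()
    for q in P:
        h=cv2.convexHull(proj(n,q).astype(np.float32)); cv2.polylines(a,[np.round(h*16).astype(np.int32)],True,col,1,shift=4)
    return a
E
cat > m1.py <<'E'
from h import *
im=look(); res={}
def rep(k,f): res[k]=f; print(k,np.round(f[0],4),"yaw deg",round(np.degrees(f[1]),2),"1-iou",round(f[2],3))
mb=masks("base_tray",[.577,.247,.03]); mbu=masks("buffer",[.601,.243,.065])
u={n:(None if mb[n] is None or mbu[n] is None else mb[n]|mbu[n]) for n in mb}
for n in mb: print(n,[None if x is None else int(x.sum()) for x in (mb[n],mbu[n])])
rep("buffer",fit(BUF,mbu,[.601,.243,.05],-.15,free_z=True))
rep("base+buf",fit(np.vstack([TRAY,BUF+[.026,0,.05]]),u,[.577,.247,0],-.15))
rep("base z",fit(np.vstack([TRAY,BUF+[.026,0,.05]]),u,[.577,.247,0],-.15,free_z=True))
for n in u: rep("base "+n,fit(np.vstack([TRAY,BUF+[.026,0,.05]]),{n:u[n]},[.577,.247,0],-.15))
mc=masks("caddy",[.495,-.006,.01]); rep("caddy",fit(CAD,mc,[.495,-.006,0],0.,free_z=True))
for k,y in(("teal",-.315),("coral",-.197)):
    m=masks(k+"_tray",[.56,y,.075]); print([None if x is None else int(x.sum()) for x in m.values()])
    rep(k,fit(TRAY,m,[.569,y,.055],0.,np.radians(30),True))
    for n in m: rep(k+" "+n,fit(TRAY,{n:m[n]},[.569,y,.055],0.,np.radians(30)))
crops=[]
for n,ks in(("scene",0),("top",0)):
    P=[(lambda rt,p:rt.apply(M)+p)(*T(res[k][0],res[k][1],t)) for k,M,t in(("buffer",BUF,0),("base+buf",TRAY,0),("caddy",CAD,0),("teal",TRAY,np.radians(30)),("coral",TRAY,np.radians(30)))]
    a=show(n,im[n],P,1); c=a[140:280,90:380] if n=="scene" else a[145:240,150:400]
    crops.append(cv2.resize(c,(780,int(c.shape[0]*780/c.shape[1])),interpolation=cv2.INTER_CUBIC)[:,:,::-1])
h=np.vstack(crops); cv2.imwrite("pics/fit1.png",cv2.resize(h,None,fx=min(1,600/h.shape[0]),fy=min(1,600/h.shape[0])))
E
python3 m1.py
```

```text
scene [812, 333]
top [801, 447]
buffer [0.602  0.2448 0.0444] yaw deg -8.82 1-iou 0.074
base+buf [0.5762 0.2463 0.    ] yaw deg -11.57 1-iou 0.15
base z [ 0.5753  0.2504 -0.0101] yaw deg -10.83 1-iou 0.125
base scene [0.5802 0.244  0.    ] yaw deg -12.75 1-iou 0.031
base top [0.5685 0.2481 0.    ] yaw deg -8.25 1-iou 0.218
caddy [ 0.4949 -0.0011 -0.0062] yaw deg -0.15 1-iou 0.035
[1280, 1671]
teal [ 0.5729 -0.3166  0.0453] yaw deg 3.71 1-iou 0.031
teal scene [ 0.5776 -0.3202  0.055 ] yaw deg 3.46 1-iou 0.036
teal top [ 0.5707 -0.3139  0.055 ] yaw deg 3.83 1-iou 0.021
[1157, 1636]
coral [ 0.5659 -0.1964  0.0452] yaw deg 2.25 1-iou 0.028
coral scene [ 0.5713 -0.2002  0.055 ] yaw deg 2.19 1-iou 0.035
coral top [ 0.5643 -0.1946  0.055 ] yaw deg 2.67 1-iou 0.024
```

View pics/fit1.png

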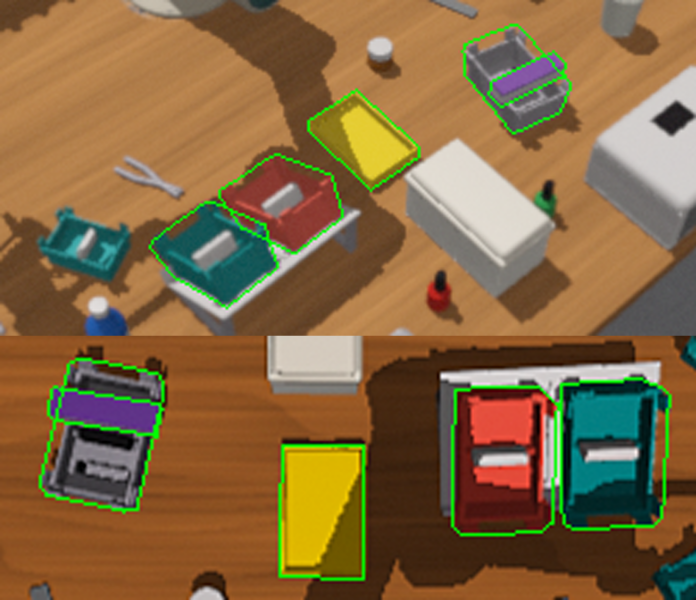

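The fits track the outlines well, except that the top-view steel-tray mask lost the part beyond the buffer at (105,370). I'll remeasure the steel tray once the buffer is off it. Moving the buffer now.

```bash
cat >> h.py <<'E'
def quat(rot):
    x,y,z,w=rot.as_quat(); return [w,x,y,z]
def tool(yaw,tilt=0):
    """tool pointing along -z of a frame with this yaw / up-slope tilt, jaws along its x; half turn chosen by IK"""
    return T([0,0,0],yaw,tilt)[0]*R.from_euler("x",np.pi)
def pick_q(p,yaw,tilt=0):
    j0=np.array(telemetry.current_joints()); c=[]
    for k in(0,np.pi):
        q=quat(tool(yaw,tilt)*R.from_euler("z",k)); j=inverse_kinematics(list(p),q)
        if j is not None: c.append((np.abs(np.array(j)-j0).max(),q,np.round(j,2)))
    c.sort(key=lambda a:a[0]); print("ik",[(round(a[0],2),a[2].tolist()) for a in c]); return c[0][1]
def status(s=""): print(s,"t",round(telemetry.current_t(),2),"ee",np.round(telemetry.current_ee_pos(),4),"open",round(telemetry.current_opening(),4),"F",np.round(telemetry.current_wrist_force(),1))
E
python3 - <<'E'
from h import *
b=np.array([.602,.244]); yaw=np.radians(-9.5)
q=pick_q([*b,.2],yaw); gripper_to(.06,15)
r.move_to([*b,.2],q); status("above")
print(r.move_l([*b,.079],vel=.12,guard=8)); status("down")
gripper_to(.0,15); status("grip")
r.move_l([*b,.18],vel=.2); status("up")
c=np.array([.495,-.003]); q=pick_q([*c,.16],np.pi/2)
r.move_to([*c,.16],q); status("over caddy")
print(r.move_l([*c,.034],vel=.12,guard=6)); status("low")
gripper_to(.05); r.move_l([*c,.2],vel=.25); status("released")
im=look(); print([(d["score"],np.round(d["at"],3)) for n in im for d in models.mark_of("buffer",n)[:2]])
mb=masks("base_tray",[.577,.247,.03])
for f in(mb,{"scene":mb["scene"]},{"top":mb["top"]}): 
    s=fit(TRAY,f,[.577,.247,0],-.2); print(np.round(s[0],4),np.degrees(s[1]),s[2])
P=[T(s[0],s[1])[0].apply(TRAY)+s[0] for s in [fit(TRAY,mb,[.577,.247,0],-.2)]]
cs=[]
for n in im:
    a=show(n,im[n],P,1); o=proj(n,[[.54,.12,0]])[0].astype(int); c=a[o[1]-60:o[1]+60,o[0]-80:o[0]+80]
    cs.append(cv2.resize(c,(400,300),interpolation=cv2.INTER_CUBIC)[:,:,::-1])
cv2.imwrite("pics/b2.png",np.hstack(cs))
E
```

```text
ik [(np.float64(1.69), [0.28, 0.4, 1.38, -0.0, 1.35, 0.44]), (np.float64(2.58), [0.28, 0.4, 1.38, -0.0, 1.35, -2.7])]
above t 5.58 ee [0.6023 0.2431 0.2   ] open 0.0599 F [0.8 0.4 0.5]
False
down t 6.74 ee [0.6027 0.2442 0.0798] open 0.06 F [-0.6 -0.6 -0. ]
grip t 7.29 ee [0.602  0.244  0.0793] open 0.0318 F [-0.4  0.4  0.7]
up t 7.95 ee [0.6013 0.2438 0.179 ] open 0.0318 F [-0.4 -0.1 -1.4]
ik [(np.float64(0.98), [-0.15, 0.21, 1.78, -0.0, 1.15, 1.42]), (np.float64(2.16), [-0.15, 0.21, 1.78, -0.0, 1.15, -1.72])]
over caddy t 9.0 ee [ 0.4953 -0.0026  0.1595] open 0.0316 F [ 0.7  0.1 -0.2]
True
low t 10.05 ee [ 0.494  -0.0025  0.0332] open 0.032 F [0.8 0.8 4.7]
released t 11.38 ee [ 0.494  -0.0029  0.1989] open 0.05 F [-0.7 -0.1 -0.8]
[(0.82, array([0.492, 0.001, 0.001])), (0.56, array([ 0.493, -0.004,  0.002]))]
[0.5761 0.2467 0.    ] -11.478035013232228 0.04883549155942546
[0.58   0.2444 0.    ] -10.695008551888693 0.024236766167947787
[0.5755 0.2481 0.    ] -10.796197622428062 0.03225533785268708
```

View pics/b2.png

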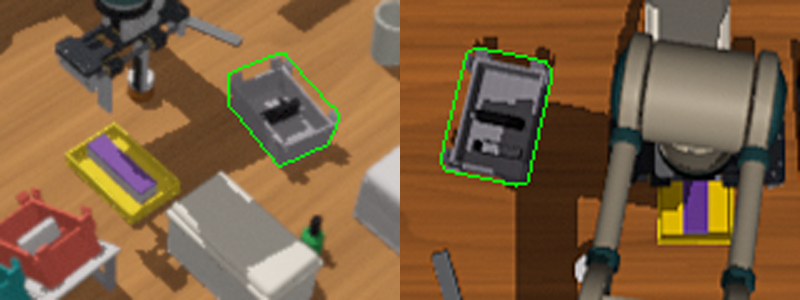

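The buffer is in the caddy (110,165 left; 695,215 right) and the steel tray outline fits in both views. Next, grasping the teal tray.

```bash
cat > grab.py <<'E'
from h import *
def grab(p,yaw):
    t=np.radians(30); rt,p=T(p,yaw,t); n=rt.apply([0,0,1])
    g=p+.043*n; a=g+.08*n; print("g",np.round(g,4))
    q=pick_q(a,yaw,t); gripper_to(.05,20)
    r.move_to(list(a),q); status("above")
    print(r.move_l(list(g),vel=.1,guard=8)); status("at")
    gripper_to(0,20); status("closed"); gripper_to(0,45); status("firm")
    r.move_l(list(g+.05*n),vel=.08); status("lifted")
E
python3 - <<'E'
from grab import *
r.move_l([.45,-.1,.25],vel=.25)
grab([.5734,-.317,.051],np.radians(3.5))
p=np.array(telemetry.current_ee_pos()); r.move_l([p[0]-.02,p[1],.27],vel=.2)
im=look(); a=np.hstack([cv2.resize(im["scene"][120:300,80:320],(400,300)),cv2.resize(im["top"][100:280,230:470],(400,300))])
cv2.imwrite("pics/g3.png",a[:,:,::-1]); status("high")
E
```

```text
g [ 0.5519 -0.3183  0.0882]
ik [(np.float64(0.62), [-0.94, 0.22, 1.91, 0.62, 0.81, 1.75]), (np.float64(2.6), [-0.94, 0.22, 1.91, 0.62, 0.81, -1.39])]
above t 13.49 ee [ 0.5124 -0.3197  0.1577] open 0.0499 F [ 0.4 -1.2  0.9]
False
at t 14.44 ee [ 0.5521 -0.3185  0.0887] open 0.0502 F [ 0.5  0.  -0. ]
closed t 15.09 ee [ 0.5513 -0.3184  0.088 ] open 0.014 F [-5.  -0.5  2. ]
firm t 15.31 ee [ 0.5513 -0.3184  0.0881] open 0.0137 F [-4.8  0.1  3.2]
lifted t 16.08 ee [ 0.5269 -0.3198  0.1316] open 0.0138 F [-0.1  0.5 -2.3]
high t 17.03 ee [ 0.5063 -0.319   0.2678] open 0.0135 F [ 0.2  0.3 -2.1]
```

View pics/g3.png

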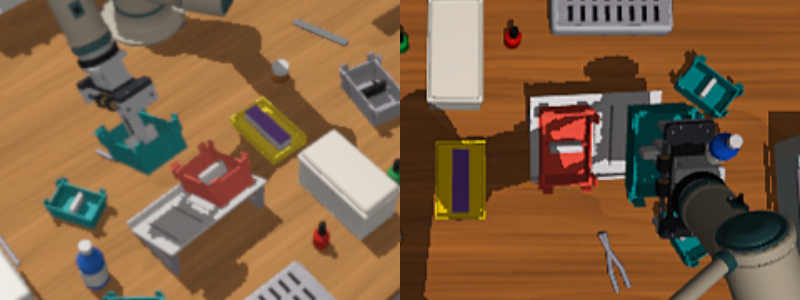

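The teal tray is firmly held above the rack (140,145 in the left half), and everything else is undisturbed. Moving it over the steel tray to measure the relative pose.

```bash
cat > m2.py <<'E'
from h import *
def measure(thing,z0,yaw,tag,zs=(-.004,0,.004)):
    ee=np.array(telemetry.current_ee_pos()); im=look(); c=ee-[0,0,.043]
    m=masks(thing,c+[0,0,.03]); out={}
    for n in m:
        if m[n] is None: print(n,"no mask"); continue
        for dz in zs:
            s=fit(TRAY,{n:m[n]},c+[0,0,dz],yaw); print(tag,n,"dz",dz,"pos-ee mm",np.round((s[0]-ee)[:2]*1000,1),"yaw",round(np.degrees(s[1]),2),round(s[2],3))
            if dz==0: out[n]=s
    cs=[]
    for n in im:
        a=show(n,im[n],[R.from_euler("z",out[n][1]).apply(TRAY)+out[n][0]] if n in out else [],1); o=proj(n,[c])[0].astype(int); y0=max(0,o[1]-45); x0=max(0,o[0]-60)
        cs.append(cv2.resize(a[y0:y0+90,x0:x0+120],(400,300),interpolation=cv2.INTER_CUBIC)[:,:,::-1])
    cv2.imwrite(f"pics/{tag}.png",np.hstack(cs))
E
python3 - <<'E'
from m2 import *
yaw=np.radians(-10.8); c=[.577,.2465]
q=pick_q([*c,.26],yaw); r.move_to([*c,.26],q); r.move_l([*c,.16],vel=.15); status("hover")
measure("teal_tray",0,yaw,"hov4")
E
```

```text
ik [(np.float64(1.45), [0.29, 0.34, 1.33, -0.0, 1.46, 0.48]), (np.float64(4.59), [0.29, 0.34, 1.33, -0.0, 1.46, -2.66])]
hover t 19.9 ee [0.5778 0.2464 0.1609] open 0.0139 F [ 0.8  0.2 -2.2]
hov4 scene dz -0.004 pos-ee mm [ 1.9 -4.7] yaw -10.39 0.17
hov4 scene dz 0 pos-ee mm [ 4.4 -8.1] yaw -10.71 0.174
hov4 scene dz 0.004 pos-ee mm [  5.7 -10.1] yaw -9.61 0.178
hov4 top dz -0.004 pos-ee mm [ -5.8 -16.4] yaw 1.34 0.644
hov4 top dz 0 pos-ee mm [ -6.5 -18.4] yaw 0.98 0.647
hov4 top dz 0.004 pos-ee mm [ -7.5 -14.9] yaw 0.4 0.649
```

View pics/hov4.png

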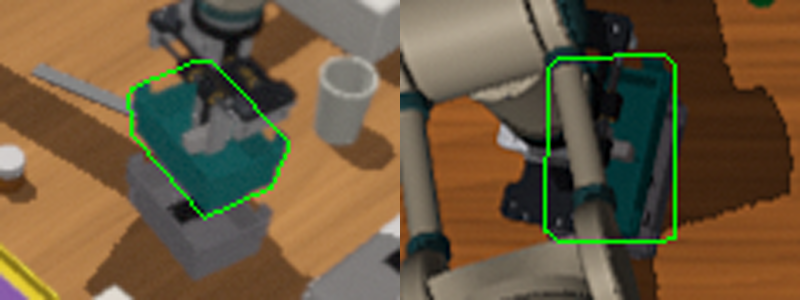

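The tray hangs level over the steel tray, but the gripper hides its back ear at (265,100) in the scene view and the arm hides most of it in the top view. I'll refit using only the scene view, ignoring the gripper's projected area.

```bash
cat >> m2.py <<'E'
GR=[box(.19,.085,-.30,-.068),box(.075,.03,-.08,.02)]
def occl(o,n):
    """gripper silhouette on the fit canvas, from FK"""
    ee=np.array(telemetry.current_ee_pos()); w,x,y,z=telemetry.current_tool_rot(); g=R.from_quat([x,y,z,w])
    k=np.zeros((110*S,110*S),np.uint8)
    for b in GR:
        h=cv2.convexHull(((proj(n,g.apply(b)+ee)-o+.5)*S).astype(np.float32)); cv2.fillConvexPoly(k,np.round(h).astype(np.int32),1)
    return k
def fit_occ(thing,yaw,n="scene",zoff=.043,hull=True,dzs=(-.004,0,.004)):
    ee=np.array(telemetry.current_ee_pos()); vision.snapshot(n); c=ee-[0,0,zoff]
    m=region(thing,n,c+[0,0,.03]); o=proj(n,[c])[0]-55
    big=cv2.warpAffine(m,np.array([[S,0,S*(.5-o[0])],[0,S,S*(.5-o[1])]]),(110*S,110*S),flags=cv2.INTER_NEAREST)
    ct,_=cv2.findContours(big,cv2.RETR_EXTERNAL,cv2.CHAIN_APPROX_NONE); t=cv2.fillConvexPoly(np.zeros_like(big),cv2.convexHull(np.vstack(ct)),1)
    k=1-occl(o,n); out=[]
    for dz in dzs:
        def cost(v):
            a=canvas(proj(n,R.from_euler("z",yaw+v[2]/10).apply(TRAY)+c+[v[0]/100,v[1]/100,dz]),o)
            return ((a^t)&k).sum()/t.sum()
        s=minimize(cost,np.zeros(3),method="Nelder-Mead",options=dict(initial_simplex=np.vstack([np.zeros(3),np.eye(3)]),xatol=.01,fatol=1e-4))
        v=s.x; out.append((dz,v[:2]*10,np.degrees(yaw+v[2]/10),s.fun)); print(n,"dz",dz,"off mm",np.round(v[:2]*10,1),"yaw",round(out[-1][2],2),"cost",round(s.fun,3))
    return out
E
python3 - <<'E'
from m2 import *
fit_occ("teal_tray",np.radians(-10.8),dzs=(-.008,-.004,0,.004))
status()
E
```

```text
scene dz -0.008 off mm [-0.8  1.9] yaw -10.9 cost 0.02
scene dz -0.004 off mm [ 1.5 -1.6] yaw -11.04 cost 0.02
scene dz 0 off mm [ 3.8 -4.2] yaw -11.2 cost 0.021
scene dz 0.004 off mm [ 5.6 -6.8] yaw -11.59 cost 0.021
 t 20.2 ee [0.5774 0.2466 0.1608] open 0.014 F [ 0.6  0.4 -2.4]
```

```bash
python3 - <<'E'
from m2 import *
c=[.5779,.2466]
r.move_l([*c,.118],vel=.08); status("near")
print(r.move_l([*c,.088],vel=.025,guard=5)); status("contact")
fit_occ("teal_tray",np.radians(-10.8),zoff=.046,dzs=(-.003,0,.003))
im=vision.snapshot("scene"); o=proj("scene",[[.578,.247,.07]])[0].astype(int); a=im[o[1]-40:o[1]+40,o[0]-50:o[0]+50]
cv2.imwrite("pics/c5.png",cv2.resize(a,(750,600),interpolation=cv2.INTER_CUBIC)[:,:,::-1])
E
```

```text
near t 20.88 ee [0.5781 0.2467 0.118 ] open 0.0137 F [ 0.3  0.2 -3.6]
True
contact t 21.69 ee [0.5776 0.2475 0.0964] open 0.0136 F [ 1.7  1.2 -0.8]
scene dz -0.003 off mm [ 1.  -0.5] yaw -11.39 cost 0.034
scene dz 0 off mm [ 2.7 -2.6] yaw -11.27 cost 0.036
scene dz 0.003 off mm [ 4.6 -4.8] yaw -11.62 cost 0.036
```

View pics/c5.png

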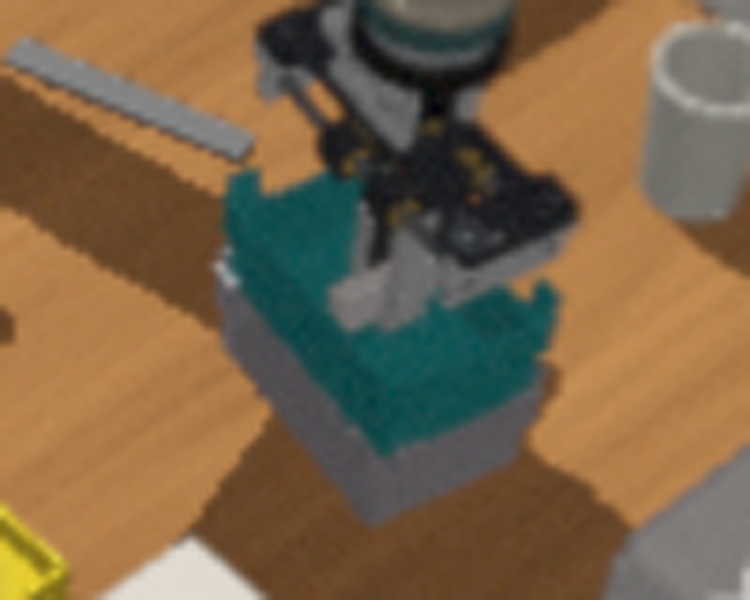

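The teal tray appears on the rim with the near corner at (390,450), but I can't clearly see the steel ears there. I'll overlay the predicted seated geometry before letting go.

```bash
cat > ov.py <<'E'
from m2 import *
def overlay(poses,ctr,tag,w=44,n="scene"):
    """poses: list of (p,yaw deg,colour): draws underside, rim and ear tops"""
    im=vision.snapshot(n); o=proj(n,[ctr])[0].astype(int); x0,y0=o[0]-int(w*1.25),o[1]-w; f=600/(2*w)
    a=cv2.resize(im[y0:y0+2*w,x0:x0+int(2.5*w)],(750,600),interpolation=cv2.INTER_CUBIC)
    for p,yw,col in poses:
        g=R.from_euler("z",np.radians(yw))
        def L(P): 
            q=(proj(n,g.apply(np.array(P)/1000.)+p)-[x0,y0]+.5)*f; cv2.polylines(a,[np.round(q*16).astype(np.int32)],True,col,1,cv2.LINE_AA,4)
        for z in(0,50): L([[70,45,z],[70,-45,z],[-70,-45,z],[-70,45,z]])
        for i in(-1,1):
            for j in(-1,1):
                L([[i*72,j*27,50],[i*72,j*45,50],[i*80,j*45,64],[i*80,j*27,64]]); L([[i*52,j*47,50],[i*70,j*47,50],[i*70,j*55,64],[i*52,j*55,64]])
    cv2.imwrite(f"pics/{tag}.png",a[:,:,::-1])
E
python3 - <<'E'
from ov import *
overlay([([.580,.2444,0],-10.8,(255,60,60))],[.578,.247,.06],"ov6",36)
E
```

```text
(no output)
```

View pics/ov6.png

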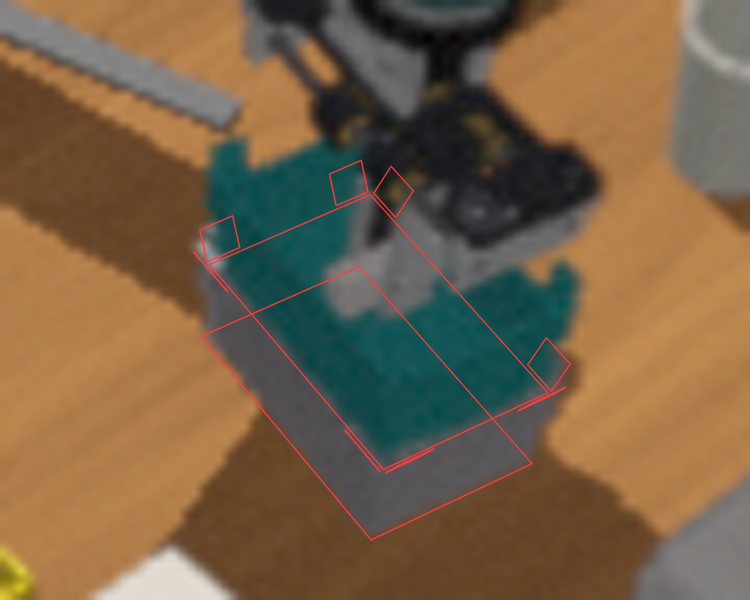

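The predicted rim, drawn as red lines, coincides with the teal/steel boundary. The near ears are edge-on to the camera, so this looks seated. I'll press lightly, release and check.

```bash
python3 - <<'E'
from ov import *
ee=telemetry.current_ee_pos()
print(r.move_l([.5778,.2468,.090],vel=.02,guard=10)); status("press")
p=telemetry.current_ee_pos()
gripper_to(.022,10); status("open a bit"); gripper_to(.042); status("open")
p=telemetry.current_ee_pos(); r.move_l([p[0],p[1],.2],vel=.15); 
r.move_l([.5,.05,.26],vel=.3); status("away")
im=look()
for n in im:
    m=masks("teal_tray",[.578,.2465,.08]); s=fit(TRAY,{n:m[n]},[.578,.2465,.05],-.19); print(n,np.round(s[0],4),np.degrees(s[1]),s[2])
    for t in("base_tray","teal_tray","base_seat","clipper"): print(t,[(round(d["score"],2),np.round(d["at"],3)) for d in models.mark_of(t,n) if d["at"][1]>.15][:2])
overlay([([.580,.2444,0],-10.8,(255,60,60)),([.580,.2444,.05],-10.8,(255,255,60))],[.578,.247,.06],"ov7",36)
E
```

```text
True
press t 22.23 ee [0.5776 0.2475 0.0913] open 0.0136 F [-0.7 -0.3  4. ]
open a bit t 22.6 ee [0.5774 0.2482 0.0904] open 0.0218 F [ 0.1 -0.3 -0.1]
open t 23.12 ee [0.5777 0.2485 0.0908] open 0.0418 F [-0.7 -0.9  0.4]
away t 24.89 ee [0.5    0.0505 0.2594] open 0.0421 F [-0.9  1.1  0.1]
scene [0.5818 0.2429 0.05  ] -10.095835819258435 0.0291373249716802
base_tray [(0.96, array([ 0.576,  0.247, -0.001]))]
teal_tray [(0.77, array([0.573, 0.248, 0.044]))]
base_seat [(0.76, array([0.575, 0.251, 0.051]))]
clipper []
top [0.5755 0.2461 0.05  ] -11.35825584058295 0.07087202390515057
base_tray [(0.63, array([ 0.576,  0.247, -0.004]))]
teal_tray [(0.55, array([0.575, 0.247, 0.053]))]
base_seat []
clipper []
```

View pics/ov7.png

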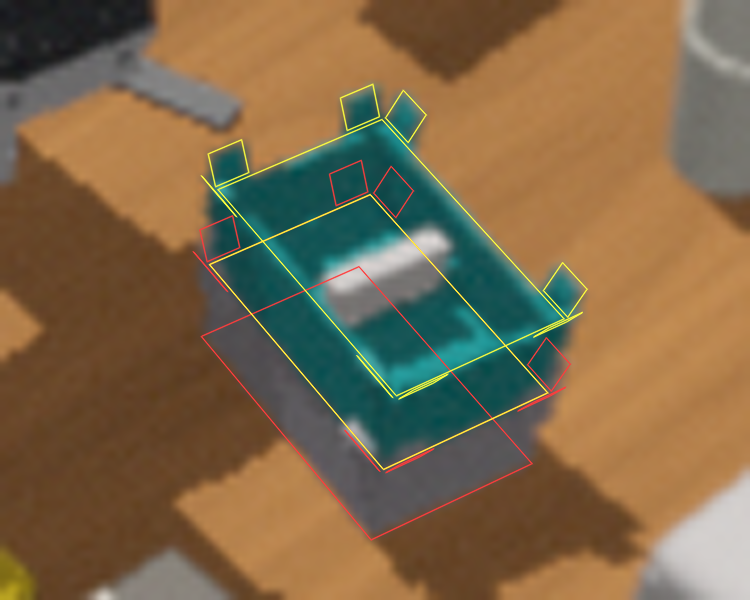

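The teal tray matches the predicted seated pose: all ears and the rim lie on the yellow outline, e.g. (230,160), (565,290) and (395,395). Now the coral tray.

```bash
python3 - <<'E'
from grab import *
from m2 import *
r.move_l([.48,-.12,.27],vel=.3)
grab([.567,-.1973,.051],np.radians(2.5))
p=np.array(telemetry.current_ee_pos()); r.move_l([p[0]-.02,p[1],.30],vel=.2)
yaw=np.radians(-10.8); c=[.5777,.2475]
q=pick_q([*c,.30],yaw); r.move_to([*c,.30],q); r.move_l([*c,.21],vel=.15); status("hover")
fit_occ("coral_tray",yaw,dzs=(-.004,0,.004))
im=vision.snapshot("scene"); o=proj("scene",[[.578,.247,.13]])[0].astype(int); a=im[o[1]-50:o[1]+50,o[0]-62:o[0]+63]
cv2.imwrite("pics/c8.png",cv2.resize(a,(750,600),interpolation=cv2.INTER_CUBIC)[:,:,::-1])
E
```

```text
g [ 0.5455 -0.1982  0.0882]
ik [(np.float64(1.03), [-0.75, 0.1, 2.07, 0.61, 0.68, -1.22]), (np.float64(2.12), [-0.75, 0.1, 2.07, 0.61, 0.68, 1.92])]
above t 27.71 ee [ 0.5062 -0.2001  0.1582] open 0.0497 F [ 0.3 -0.1  0.6]
False
at t 28.66 ee [ 0.5458 -0.1983  0.0886] open 0.0501 F [-0.4  0.6 -0.5]
closed t 29.31 ee [ 0.545  -0.1982  0.0881] open 0.0138 F [-5.2 -0.1  3.5]
firm t 29.52 ee [ 0.545  -0.1982  0.0881] open 0.0136 F [-4.5 -0.   3.1]
lifted t 30.3 ee [ 0.5204 -0.1992  0.1314] open 0.0139 F [ 0.6  0.9 -2.3]
ik [(np.float64(1.46), [0.29, 0.33, 1.26, -0.0, 1.56, 0.48]), (np.float64(1.69), [0.29, 0.33, 1.26, -0.0, 1.56, -2.66])]
hover t 33.71 ee [0.5785 0.2472 0.211 ] open 0.0139 F [ 0.1  1.2 -1.8]
scene dz -0.004 off mm [4.  0.4] yaw -12.31 cost 0.024
scene dz 0 off mm [ 5.9 -2.5] yaw -12.48 cost 0.023
scene dz 0.004 off mm [ 8.3 -5.3] yaw -12.51 cost 0.023
```

View pics/c8.png

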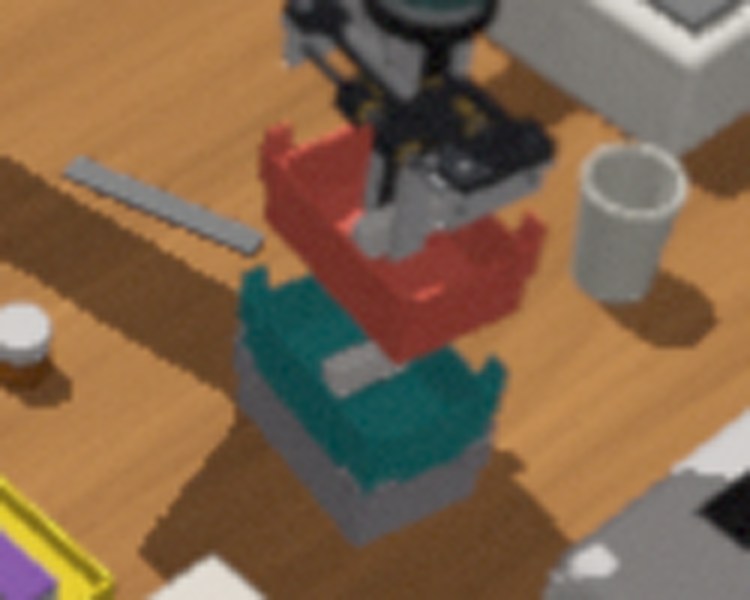

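The coral tray is held level above the teal tray. The fit suggests it sits about 2–4 mm off in tray y in the hand, so I'll correct for that and refit on the way down.

```bash
python3 - <<'E'
from m2 import *
c=[.5772,.2455]
for z in(.195,.18,.166):
    r.move_l([*c,z],vel=.08); status(); fit_occ("coral_tray",np.radians(-11),zoff=.044,dzs=(-.002,.002))
E
```

```text
t 34.2 ee [0.5768 0.2454 0.1946] open 0.0139 F [ 0.8 -0.1 -1.7]
scene dz -0.002 off mm [2.4 1.7] yaw -10.61 cost 0.023
scene dz 0.002 off mm [ 4.6 -1.6] yaw -11.15 cost 0.025
 t 34.63 ee [0.5768 0.2454 0.1795] open 0.0137 F [ 1.   0.1 -1.1]
scene dz -0.002 off mm [5.5 0.4] yaw -8.12 cost 0.032
scene dz 0.002 off mm [ 8.3 -2.5] yaw -8.16 cost 0.03
 t 35.06 ee [0.5768 0.2454 0.1655] open 0.0138 F [ 0.3  1.  -2.1]
scene dz -0.002 off mm [4.  1.2] yaw -10.39 cost 0.017
scene dz 0.002 off mm [ 6.2 -1.8] yaw -10.93 cost 0.015
```

```bash
python3 - <<'E'
from ov import *
c=[.577,.2434]
print(r.move_l([*c,.158],vel=.05,guard=6)); status("a")
print(r.move_l([*c,.138],vel=.025,guard=5)); status("contact")
fit_occ("coral_tray",np.radians(-11),zoff=.044,dzs=(-.002,.002))
overlay([([.581,.2436,.05],-10.6,(255,255,60)),([.581,.2436,.10],-10.6,(60,60,255))],[.578,.247,.11],"ov9",36)
E
```

```text
False
a t 35.48 ee [0.5766 0.2432 0.1575] open 0.0137 F [ 0.3 -0.6 -2.7]
True
contact t 36.12 ee [0.5768 0.2434 0.1414] open 0.0139 F [-0.7  1.2  3.9]
scene dz -0.002 off mm [3.9 2.3] yaw -10.5 cost 0.034
scene dz 0.002 off mm [ 5.8 -0.5] yaw -10.65 cost 0.033
```

View pics/ov9.png

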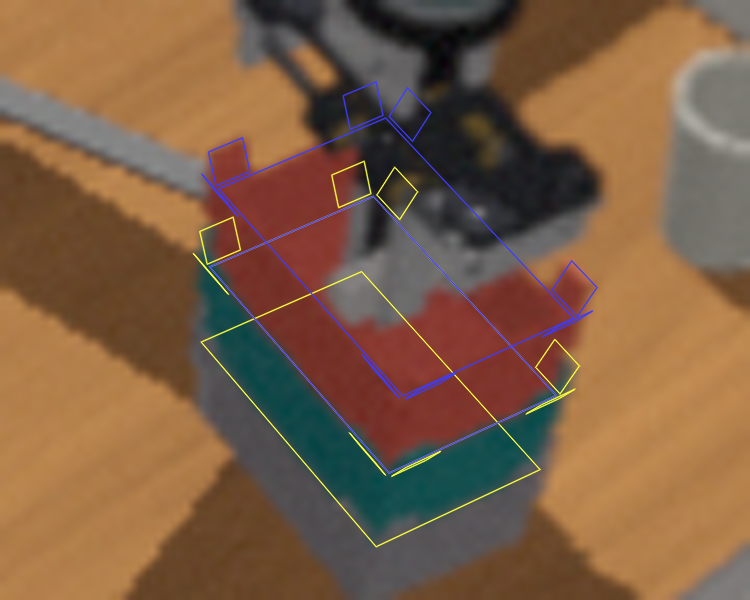

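Contact came at z=0.1414, exactly 50 mm above the teal seat contact height, and the coral tray lies on the predicted (blue) outline. I'll press slightly, release and check.

```bash
python3 - <<'E'
from ov import *
print(r.move_l([.577,.2436,.136],vel=.02,guard=6)); status("press")
gripper_to(.022,10); status("open a bit"); gripper_to(.042); status("open")
p=telemetry.current_ee_pos(); r.move_l([p[0],p[1],.25],vel=.15)
r.move_l([.45,.0,.30],vel=.3); status("away")
im=look()
for n in im:
    for t,z in(("coral_tray",.1),("teal_tray",.05)):
        m=region(t,n,[.578,.2465,z+.03])
        if m is not None and z>.06: s=fit(TRAY,{n:m},[.578,.2465,z],-.19); print(n,t,np.round(s[0],4),np.degrees(s[1]),s[2])
        print(t,[(round(d["score"],2),np.round(d["at"],3)) for d in models.mark_of(t,n) if d["at"][1]>.15][:2])
overlay([([.581,.2436,.05],-10.6,(255,255,60)),([.581,.2436,.10],-10.6,(60,60,255))],[.578,.247,.10],"ov10",36)
E
```

```text
True
press t 36.48 ee [0.5769 0.2435 0.1414] open 0.0134 F [-0.6 -0.   3.6]
open a bit t 36.85 ee [0.5764 0.2434 0.1405] open 0.0221 F [-0.2 -0.2  0.3]
open t 37.38 ee [0.5766 0.2434 0.1409] open 0.0419 F [-0.1 -0.5  0.1]
away t 39.33 ee [0.4501 0.0006 0.2996] open 0.042 F [-1.1  0.4 -0.3]
scene coral_tray [0.584  0.2445 0.1   ] -9.859539446957307 0.0797388118411293
coral_tray [(0.72, array([0.577, 0.245, 0.103]))]
teal_tray [(0.94, array([0.576, 0.247, 0.048]))]
top coral_tray [0.5765 0.2452 0.1   ] -10.989783499374074 0.03387153905189211
coral_tray [(0.84, array([0.578, 0.242, 0.102]))]
teal_tray [(0.61, array([0.574, 0.246, 0.051]))]
```

View pics/ov10.png

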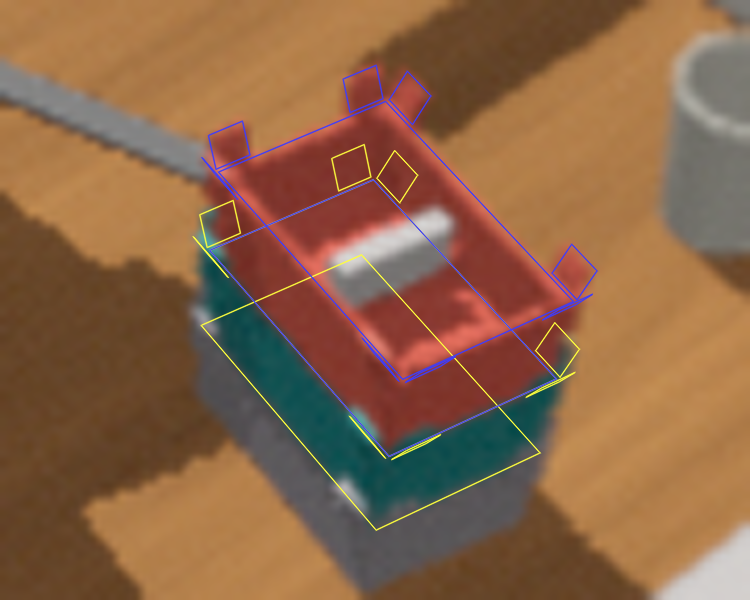

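The coral tray's ears and rim lie on the predicted outline, and the lower trays' ears stand outside the walls at (205,235), (360,420) and (345,490). Both trays look seated, so I'm handing in.

```bash
python3 - <<'E'
from h import *
vision.snapshot("scene"); print([np.round(d["at"],3) for d in models.mark_of("buffer","scene")[:1]]); status(); r.sign_off()
E
```

```text
[array([0.494, 0.002, 0.002])]
 t 39.98 ee [0.45 0.   0.3 ] open 0.042 F [-0.6 -0.8  1.1]
the job is handed in; nothing more can be done
```

The buffer is in the caddy, the teal tray is on the steel tray and the coral tray is on the teal one. I lowered each tray under a force guard, released it, moved the arm clear and handed in at about 40 s. No verdict was reported, so the result rests on my own checks.

**Checks that agreed:**
- **Trays:** both lie on their predicted seated outlines in the scene camera. Their origins were marked at about 48–51 mm (teal) and 102–103 mm (coral), against 50 and 100 mm expected. The robot's height when each tray was pressed home differed by exactly 50 mm.
- **Buffer:** last marked at [0.494, 0.002, 0.002], close to the caddy's centre.
- **Steel tray:** measured where it started, within measurement noise, after the teal tray went on. I did not remeasure it after the coral tray.

**Checks that disagreed or were weak:**
- **Camera offset:** the two cameras differ by about 4–7 mm in absolute position, so I judged seating by comparing trays within the scene camera.
- **Final fits:** the final scene fit of the coral tray was poorer than the earlier ones (8% mismatch), and about 3 mm off in x and 0.7° in yaw from my estimate of the stack. The top-camera fit was good (3%).
- **Clipper:** neither camera could see it after the teal tray was placed, so I did not check its position.

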